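# Draw the die plate from a cane strip sizer and hold it to the inspection lamp

### The job

The die of the cane strip sizer has to be checked: first lay the chip brush that was left on the machine's yellow guard flat in the long empty compartment of the wooden tray, bristles towards the far end and handle towards you, and let go of it. Then swing the guard, which has a black bow handle, right up until it stands upright by itself, and draw the steel die plate straight up out of its slot by its tab. Finish while holding the plate still and upright in front of the inspection lamp, about 20 cm from it, the brass die level with the lamp head and centred on it, the face square to the lamp; leave the guard open and everything else where it was.

Things in the scene. Friction and masses are not known exactly. Their poses are not given: they have to be found in the camera images.
- machine: Green bench machine that sizes cane strips, bolted down. Origin: centre of the underside of its housing; x points from its front (side with the knobs) to its back (motor), y to its left. Housing 160 (x) x 190 mm, rim 100 mm high; feed tables reach 132 mm to left and right, 80 mm high; motor and gear case reach 197 mm behind the origin, 95 mm high. A yellow guard covers its top.
- plate_slot (a point): Point fixed on the machine under the middle of the die plate's slot: x = -5, y = 0, z = 30 mm in the machine's frame. Around it the open chamber is 139 (x) x 170 (y) mm inside, walls up to z = 100 mm. The steel holder is 75 mm high above the bench and 34 mm thick (y); rubber rollers left and right lie 42 mm or more from the plate's middle plane, tops 91 mm above the bench.
- guard (a joint): Hinge of the yellow sheet-metal guard, rad: 0 shut, grows as the front edge is lifted up and over to the back, stop at 1.85. Guard 176 mm wide (machine y), from x = -79 to +71 mm, flat top 130 mm above the bench when shut, skirts 25 mm deep. 0.25 kg; its stiff hinge leaves it wherever it is let go; lifting it at the handle takes about 4 N.
- guard_hinge (a point): A point fixed on the machine on the middle of the hinge axis, which runs along the machine's y: x = 73 mm, z = 105 mm in the machine's frame.
- guard_handle (a point): Middle of the grip bar of the black bow handle on the guard, near its front edge: a bar 9 mm thick and 74 mm long along the machine's y, on two legs; its axis is 32 mm above the guard's top face and, when shut, 136 mm in front of the hinge axis and 57 mm above it. The guard's front edge is 16 mm beyond the bar. The point turns with the guard.
- die_plate: Steel die plate, about 0.34 kg, upright and hidden under the guard at the start. Origin: centre of its underside; z up, y normal to its faces (along the machine's y in the slot), x along its width. 70 mm wide, 10 mm thick, 65 mm high, and a tab on top. Its underside is 30 mm above the bench in the slot, 1.5 to 2 mm of play all round; the holder guides its lowest 45 mm.
- plate_tab (a point): Middle of the plate's grip tab: 30 mm wide (x), 10 mm thick (y), from z = 65 to 94 mm in the plate's frame; this point is at z = 79.5 mm. Both sides are free over 40 mm.
- plate_die (a point): Centre of the plate, where a round brass die 34 mm across with a dark slit is let in, on both faces alike: z = 32.5 mm in the plate's frame, 47 mm below the middle of the tab.
- lamp: Inspection lamp at the back of the bench, fixed. Origin: centre of the underside of its round foot (96 mm across). It shines along its own -x axis, towards the robot's side; y to its left, z up.
- lamp_head (a point): Centre of the bright front face of the lamp head, a disc 80 mm across: 30 mm in front of the lamp's origin (-x) and 310 mm above the bench. Axes as the lamp's.
- tray: Low wooden tool tray, fixed, 236 (x) x 196 (y) mm, rims 18 mm high, floors 5 mm above the bench. Origin: centre of its underside; x points to its far end (away from the robot), y left. Its left half is one long compartment for the brush; its right half has two compartments, in each of which a spare die plate lies flat.
- brush_bay (a point): Centre of the floor of the long empty compartment, 5 mm above the bench; inside it measures 220 mm along the tray's x and 86 mm along y, walls 13 mm high. Axes as the tray's.
- brush: Chip brush lying flat, 180 mm long, about 70 g, at the start on top of the shut guard, across the machine behind the bow handle. Origin: centre of its underside; x along it from the handle to the bristles, z up. Wooden handle 24 mm wide (y) and 16 mm thick, from x = -90 to +20 mm; steel ferrule 40 mm wide up to x = 46 mm; dark bristle block (stiff) 42 mm wide and 13 mm thick up to x = 90 mm.
- brush_grip (a point): Place to grip the brush's handle, near its balance point: x = -10 mm, z = 8 mm in the brush's frame.
- brush_tip (a point): End of the bristles: x = 90 mm in the brush's frame.
- brush_tail (a point): End of the handle: x = -90 mm in the brush's frame.
- spare_plate_a: Spare die plate lying flat, 94 x 70 x 10 mm, in the far right compartment of the tray; leave it. Origin: centre of its underside.
- spare_plate_b: Spare die plate lying flat, 94 x 70 x 10 mm, in the near right compartment of the tray; leave it. Origin: centre of its underside.
- snips: Red-handled snips lying on the bench to the left, 150 x 60 x 14 mm; leave them. Origin: on the bench under the pivot.
- awl: Awl with a dark wooden handle lying on the bench to the right, 140 x 25 x 25 mm; leave it. Origin: underside of its middle.
- cane_coil: Coil of cane lying on the bench to the left, 160 mm across, 35 mm high; leave it. Origin: centre of its underside.
- small_bowl: Small woven bowl standing on the bench to the right, 150 mm across, 55 mm high; leave it. Origin: centre of its underside.
Things that resemble listed ones, but are neither listed nor needed, are in the scene too. What is shaped like the brush but white is not meant.

How it is judged (in metres and radians):
On the way, in this order (a step that is already met when the one before it is completed fails the run):
1. the brush is lowered in the fingers into the long compartment, within about 20 mm of its floor, bristles to the far end (x of brush_tip in the frame of brush_bay between 0.05 and 0.112 m and x of brush_tail in the frame of brush_bay between -0.112 and -0.05 m and y of brush_tip in the frame of brush_bay between -0.042 and 0.042 m and y of brush_tail in the frame of brush_bay between -0.042 and 0.042 m and z of brush in the frame of brush_bay below 0.02 m and contact force between the fingers and brush above 0.3 N).
2. the brush lies flat in the long compartment, bristles to the far end, let go (x of brush_tip in the frame of brush_bay between 0.05 and 0.112 m and x of brush_tail in the frame of brush_bay between -0.112 and -0.05 m and y of brush_tip in the frame of brush_bay between -0.042 and 0.042 m and y of brush_tail in the frame of brush_bay between -0.042 and 0.042 m and angle between brush's own z axis and vertical below 0.12 rad and z of brush in the frame of brush_bay below 0.006 m and contact force between the fingers and brush below 0.05 N and linear speed of brush below 0.03 m/s), for 0.2 s.
3. the guard stands open by itself (at least 1.35 rad), the fingers off the machine (value of joint guard above 1.35 rad and contact force between the fingers and machine below 0.05 N), for 0.2 s.
4. the die plate is drawn up out of its slot, the fingers on its tab, its die at least 150 mm above the bench (contact force between the fingers and die_plate above 1 N and distance between the grasp point and plate_tab below 0.035 m and value of joint guard above 1.35 rad and height (world z) of plate_die above 0.15 m).
At the end, for the whole second after the job is handed in: Plate held by its tab, touching nothing else, still, upright and square to the lamp within 0.2 rad, its die 120 to 280 mm before the lamp head and within 40 mm of its centre line; guard open at 1.35 rad or more; brush flat and wholly in the long bay, bristles to the far end, rest unmoved (contact force between the fingers and die_plate above 1 N and distance between the grasp point and plate_tab below 0.035 m and value of joint guard above 1.35 rad and contact force between die_plate and machine below 0.05 N and contact force between die_plate and lamp below 0.05 N and x of plate_die in the frame of lamp_head between -0.28 and -0.12 m and y of plate_die in the frame of lamp_head between -0.04 and 0.04 m and z of plate_die in the frame of lamp_head between -0.04 and 0.04 m and angle between the y axis of die_plate and the x axis of lamp, either way round below 0.2 rad and angle between die_plate's own z axis and vertical below 0.2 rad and linear speed of each of die_plate, brush below 0.03 m/s and angular speed of die_plate below 0.3 rad/s and x of brush_tip in the frame of brush_bay between 0.05 and 0.112 m and x of brush_tail in the frame of brush_bay between -0.112 and -0.05 m and y of brush_tip in the frame of brush_bay between -0.042 and 0.042 m and y of brush_tail in the frame of brush_bay between -0.042 and 0.042 m and angle between brush's own z axis and vertical below 0.12 rad and z of brush in the frame of brush_bay below 0.006 m); the arm keeps its last pose, push and grip.
It fails at once if a spare die plate in the tray is shifted by more than 25 mm (distance of any of spare_plate_a, spare_plate_b from where it was at the start of the episode above 0.025 m).
It fails at once if the snips, awl, cane coil or small bowl is shifted by more than 25 mm (distance of any of snips, awl, cane_coil, small_bowl from where it was at the start of the episode above 0.025 m).
It also fails if it takes over 72 s, if anything falls off the work surface, if the arm or the gripper's body presses on something with over 40 N, if the wrist force passes 120 N, or if a joint passes its speed limit or range.

### The arm

A 6-joint arm with a two-finger parallel gripper is mounted at the origin on the work surface. World frame = base frame: x ahead of the robot, y to its left, z up, the work surface at z = 0. Lengths are in m, angles in degrees, forces in N, time in s.
With the tool pointing down it reaches from about 0.325 to 0.85 m from the base axis. Payload 15.5 kg.
Tool frame: the origin (TCP) lies midway between the tips of the shut fingers; the grasp point (between the pads) lies 19 mm behind it (r.grip_point_offset is the z of the grasp point in the tool frame, in m); z points along the fingers, x is the direction in which the jaws open and shut, and the axes are right-handed (so a half turn about z gives the same grasp; the last joint's range is limited). The gripper opens to 91 mm and grips with 3 to 60 N. Pads are 32 mm wide; open, the fingers measure 118 mm over their backs; the gripper's body (76 mm by 178 mm) begins 60 mm behind the grasp point.
Start: joints at [-75.315, 28.281, 77.091, -0, 74.628, -5.472], TCP at [0.215, -0.587, 0.214] pointing down, gripper open.
Joint ranges: [-166.48, 166.48], [-47.26, 123.95], [12.59, 153.08], [-70.14, 250.14], [6.76, 159.57], [-176.63, 176.63]. Speed limits (degrees/s): [108.29, 108.29, 147.25, 172.46, 172.46, 172.46].

### API

Orientations are given as a 3x3 rotation matrix whose columns are the frame's x, y, z axes.
In Python, from cell import r gives the robot as it stands. The module is installed in compiled form; this text tells all that it offers.
- The arm moves only by the tool send_rows, never from a script. Its argument "series" is a list of rows, each a list of 6 numbers: the shift along the tool's x, y, z in units of 50 mm (1.0 is 50 mm), then the turn, a rotation vector about the tool's x, y, z in degrees. A call has 1 to 10 rows; each row is the pose to reach, as a shift and turn from the pose commanded when the call began, along the tool's axes at that moment; what a row does not reach only later rows make up. A row lasts 1/8 s, in which the tool goes at most 62.5 mm and 10.7 degrees, less where a joint would pass 70% of its speed; a pose out of reach is approached as far as the arm can. A call with a gripper value outside its range is refused whole. "jaw" is the opening, from 0 (shut) to 1 (fully open), set as the call begins (left out, the last holds). The fingers move at their own pace and stop on an object; "force" is the grip in N (left out, the last holds). Time passes only in rows, so rows that repeat a pose let the fingers close. It gives the time, the measured TCP pose, the force and the opening at its end, in the units of the state.
- r.get_state(): the state, without advancing time (a new reading comes with each control period).
- r.read_camera(name): name is "side" or "top"; returns a dict with "image" (480x640x3 uint8, red, green, blue), "range_z" (480x640 float32, m along the optical axis (not along the pixel's ray), 0 where there is no reading), "fx", "fy", "cx", "cy" (pixels), "origin" and "attitude" of the camera in the world. Camera axes: x right, y down, z forward; pixel columns grow to the right and rows downward; lengths in m; the calibration is good to about 2 mm. A picture is of the moment at which its call begins.
- r.close_job(): hands the job in, once; it reports no verdict.
The state is a dict: "time_s": time; "joint_pos": joint angles; "joint_velocities": joint speeds; "joint_efforts": joint torques, N m; "tcp_pos": TCP position; "tool_rot": TCP orientation; "wrist_force": force on the tool from outside, world axes, zero at the start; "moment": the same for the moment, N m; "opening": finger opening in m.
Only numpy, scipy, OpenCV 4.12 (cv2) and the standard library are available. Lean on these libraries where they do the work, as an engineer would, in place of code of your own. Each camera call takes 0.05 s, during which the arm holds its last target.

## Working session

There is one attempt and no reset: what is moved stays moved. The work goes in short steps, Python scripts to look and compute and a tool call to move; the robot and the scene stay as the last step left them, time stands still between calls to the robot, and variables do not carry over. Pictures are saved under pics/ and viewed, and the job is handed in when it is done.

Besides the shell and the picture viewer there is one more tool, called after "Call:" by a JSON object that holds its "method" and its "body". send_rows: Moves the arm, as the interface text tells. Its arguments: {"type":"object","properties":{"series":{"type":"array","items":{"type":"array","items":{"type":"number"}}},"jaw":{"type":"number"},"force":{"type":"number"}},"required":["series"]}

```bash
mkdir -p pics
python3 - <<'E'
from cell import r
import cv2,numpy as np,pickle
d={}
for n in("side","top"):
    c=r.read_camera(n); d[n]=c
    cv2.imwrite(f"pics/{n}0.png",c["image"][:,:,::-1])
    print(n,c["fx"],c["fy"],c["cx"],c["cy"],np.round(c["origin"],3),np.round(c["attitude"],3).tolist(),(c["range_z"]>0).mean())
pickle.dump(d,open("v0.pkl","wb"))
s=r.get_state();print(s,r.grip_point_offset)
E
```

```text
side 593.2958438967981 593.2958438967981 320.28791109681526 236.72955862603322 [-0.052 -1.     1.534] [[0.874, -0.368, 0.316], [-0.485, -0.668, 0.565], [0.003, -0.647, -0.763]] 0.9921516927083334
top 572.872877751378 572.872877751378 321.6669408839824 231.2477637768215 [ 0.324 -0.013  1.607] [[0.017, -0.992, 0.125], [-1.0, -0.017, 0.001], [0.001, -0.125, -0.992]] 0.99578125
{'time_s': 0.1, 'joint_pos': array([-7.53155763e+01,  2.83103453e+01,  7.71234403e+01,  3.08165373e-03,
        7.46267301e+01, -5.47406290e+00]), 'joint_velocities': array([-0.08623367,  0.07568643, -0.02787464, -0.02478381,  0.07127992,
       -0.00909045]), 'joint_efforts': array([ 1.45715130e-03, -8.80235839e+01, -3.82544732e+01,  7.09067378e-02,
        4.82478167e-02, -8.55882899e-05]), 'tcp_pos': array([ 0.21529925, -0.58639653,  0.21340934]), 'tool_rot': array([[ 3.44604602e-01, -9.38747900e-01, -2.17574089e-04],
       [-9.38747342e-01, -3.44604637e-01,  1.03484471e-03],
       [-1.04643534e-03, -1.52365152e-04, -9.99999441e-01]]), 'wrist_force': array([-0.20991926,  0.24058131, -0.04384917]), 'moment': array([-0.03080592,  0.02529114,  0.02417296]), 'opening': 0.09116223992547305} -0.0188
```

View pics/side0.png

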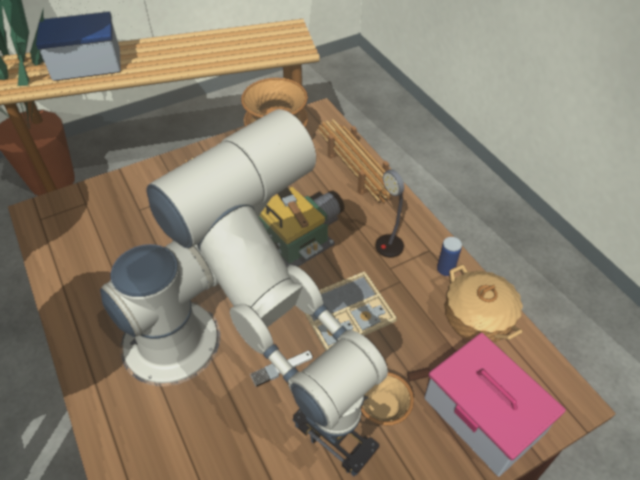

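View pics/top0.png

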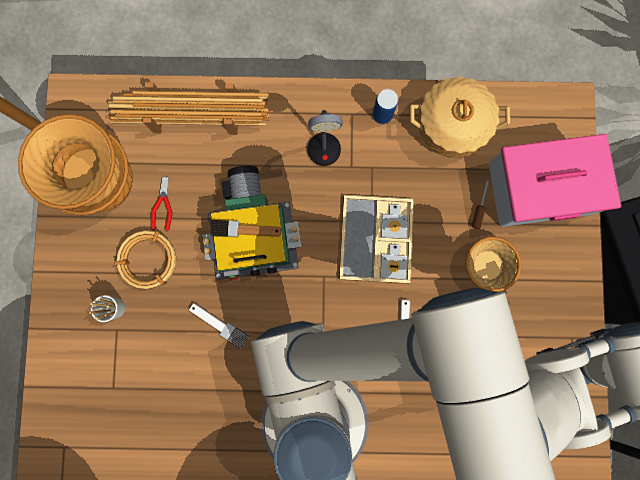

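The top view shows the machine's yellow guard at about (250,240), and the brush across it with bristles at (222,228) and handle end at (283,230). The bow handle is at (250,258), the tray at (376,238) with its long bay at (358,240), and the lamp at (323,140). Next I'll measure these.

```bash
cat > h.py <<'E'
import cv2,numpy as np
def xyz(c):
    v,u=np.mgrid[:480,:640]; z=c["range_z"]
    P=np.stack([(u-c["cx"])/c["fx"]*z,(v-c["cy"])/c["fy"]*z,z],-1)
    return P@np.array(c["attitude"]).T+np.array(c["origin"])
def ray(c,u,v,h):
    d=np.array(c["attitude"])@np.array([(u-c["cx"])/c["fx"],(v-c["cy"])/c["fy"],1]); o=np.array(c["origin"])
    return o+d*(h-o[2])/d[2]
def crop(c,x0,y0,x1,y1,k,name):
    cv2.imwrite(name,cv2.resize(c["image"][y0:y1,x0:x1,::-1],None,fx=k,fy=k,interpolation=cv2.INTER_CUBIC))
E
python3 - <<'E'
from h import *;import pickle
d=pickle.load(open("v0.pkl","rb"));c=d["top"];P=xyz(c)
crop(c,190,150,340,290,5,"pics/m0.png");crop(c,320,180,430,290,5,"pics/t0.png");crop(c,280,90,370,180,6,"pics/l0.png");crop(d["side"],230,150,420,350,3.5,"pics/s0.png")
im=c["image"].astype(int);R,G,B=im[...,0],im[...,1],im[...,2]
m=(R>170)&(G>140)&(B<80);m[:, :190]=0;m[:,310:]=0;m[:190]=0;m[290:]=0
print(m.sum(),np.percentile(P[m],[1,50,99],axis=0).round(3).tolist())
cnt=cv2.findContours(m.astype(np.uint8),0,2)[0];k=max(cnt,key=cv2.contourArea);print(cv2.minAreaRect(k),cv2.boxPoints(cv2.minAreaRect(k)).tolist())
E
```

```text
1538 [[0.411, 0.16, 0.121], [0.477, 0.213, 0.13], [0.566, 0.275, 0.138]]
((235.0335235595703, 251.83865356445312), (33.33334732055664, 41.24702072143555), 87.70938873291016) [[213.76036071777344, 236.00958251953125], [254.9744110107422, 234.36102294921875], [256.30670166015625, 267.667724609375], [215.09263610839844, 269.3162841796875]]
```

View pics/m0.png

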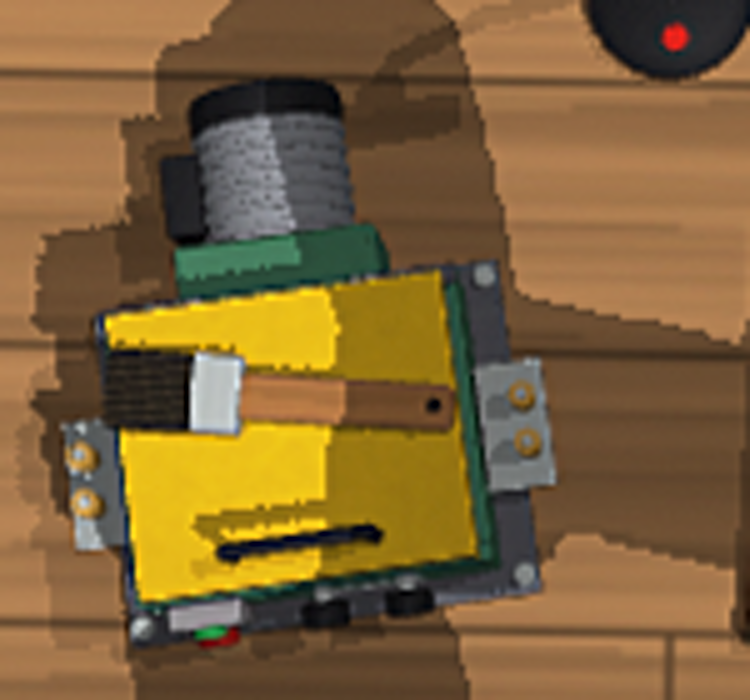

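View pics/t0.png

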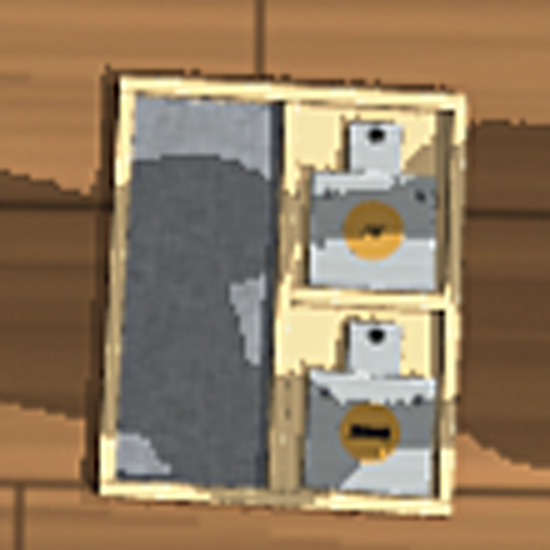

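View pics/l0.png

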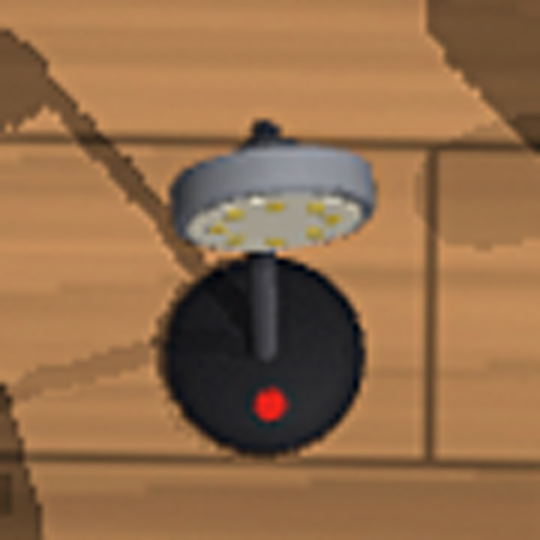

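View pics/s0.png

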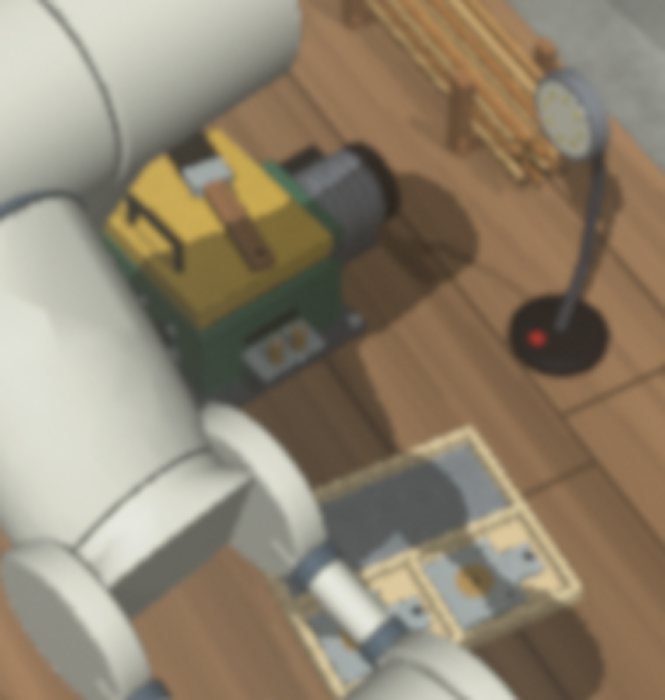

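Run:
```python
from h import *;import pickle
d=pickle.load(open("v0.pkl","rb"));c=d["top"];P=xyz(c)
f=lambda p,k,o,h: ray(c,(p[0]+.5)/k-.5+o[0],(p[1]+.5)/k-.5+o[1],h)[:2]
M=lambda p,h:f(p,5,(190,150),h);T=lambda p,h:f(p,5,(320,180),h);L=lambda p,h:f(p,6,(280,90),h)
deg=lambda v:np.degrees(np.arctan2(v[1],v[0]))
FL,FR,NR,NL=[M(p,.13) for p in((105,317),(443,270),(478,553),(140,603))]
print("guard",[x.round(4).tolist() for x in(FL,FR,NR,NL)],np.linalg.norm(FL-FR),np.linalg.norm(NL-NR),np.linalg.norm(FR-NR))
print("yaw m", deg(FR-NR),deg(FL-NL),deg(FL-FR)-90,deg(NL-NR)-90)
ctr=(FL+FR+NR+NL)/4;print("ctr",ctr)
a,b=M((228,552),.162),M((378,533),.162);print("bar",a,b,(a+b)/2,np.linalg.norm(a-b),deg(a-b)-90)
t=(M((453,386),.146)+M((450,430),.146))/2;tip=(M((105,350),.143)+M((104,430),.143))/2
print("brush",t,tip,np.linalg.norm(t-tip),deg(tip-t))
cs=[T(p,.018) for p in((118,76),(466,96),(450,512),(100,492))];print("tray",np.round(cs,4).tolist(),np.mean(cs,0),deg(cs[0]-cs[3]),deg(cs[1]-cs[2]),deg(cs[0]-cs[1])-90,np.linalg.norm(cs[0]-cs[3]),np.linalg.norm(cs[0]-cs[1]))
bs=[T(p,.018) for p in((135,98),(285,104),(268,490),(115,482))];print("bay",np.round(bs,4).tolist(),np.mean(bs,0))
print("foot",L((265,355),.008),"red",L((270,405),.012))
def pz(p,k,o):
    u=int(p[0]/k+o[0]);v=int(p[1]/k+o[1]);return P[v-1:v+2,u-1:u+2].reshape(-1,3).mean(0).round(3)
print("disc",pz((275,222),6,(280,90)),L((275,222),.31), [pz(q,6,(280,90)) for q in((210,230),(345,210),(275,240),(265,290),(220,400),(310,400))])
for q in((290,400),(160,390),(400,400),(250,300),(200,500),(400,450)):print(q,pz(q,5,(190,150)))
# lamp face points
Q=P.reshape(-1,3);R=Q[(Q[:,2]>.2)&(Q[:,2]<.36)&(Q[:,0]>.6)&(Q[:,0]<.85)&(abs(Q[:,1])<.15)]
print(len(R),R.min(0),R.max(0),R.mean(0))
s=d["side"];Ps=xyz(s).reshape(-1,3);R=Ps[(Ps[:,2]>.25)&(Ps[:,2]<.37)&(Ps[:,0]>.6)&(Ps[:,0]<.95)&(abs(Ps[:,1])<.15)]
print(len(R),R.min(0),R.max(0),R.mean(0))
```

```text
guard [[0.5536, 0.2792], [0.5814, 0.1035], [0.4336, 0.0816], [0.4049, 0.2551]] 0.17781159615055292 0.17579784415507488 0.14943755949269125
yaw m 8.437902451218259 9.209860921764918 8.993035050398333 9.389597153046552
ctr [0.49339678 0.17984637]
bar [0.42964272 0.20581479] [0.44051819 0.13034618] [0.43508046 0.16808049] 0.07624819439709017 8.200211487220031
brush [0.50682045 0.09603292] [0.51359168 0.2752971 ] 0.1793920138345709 87.83683278599672
tray [[0.6291, -0.07], [0.621, -0.2661], [0.3873, -0.2565], [0.3951, -0.0629]] [ 0.50811405 -0.16387043] -1.7580865911892951 -2.358808625742678 -2.3867584997486517 0.23414081569305364 0.19623291133190865
bay [[0.6167, -0.0798], [0.6147, -0.1642], [0.3977, -0.1558], [0.4008, -0.0711]] [ 0.50747153 -0.11771692]
foot [ 0.76414613 -0.01309686] red [ 0.73868889 -0.01586735]
disc [ 0.733 -0.015  0.311] [ 0.73422934 -0.01619678] [array([0.73 , 0.008, 0.31 ]), array([ 0.736, -0.043,  0.318]), array([ 0.733, -0.015,  0.288]), array([ 0.775, -0.013,  0.08 ]), array([0.74 , 0.009, 0.016]), array([ 0.741, -0.034,  0.017])]
(290, 400) [0.488 0.157 0.309]
(160, 390) [0.513 0.246 0.14 ]
(400, 400) [0.51  0.122 0.146]
(250, 300) [0.563 0.203 0.127]
(200, 500) [0.458 0.225 0.131]
(400, 450) [0.486 0.122 0.128]
527 [ 0.72875261 -0.05470017  0.27366645] [0.77897569 0.02450756 0.35533882] [ 0.73896478 -0.01445448  0.32638115]
419 [ 0.72716136 -0.05893823  0.27094609] [0.75977556 0.02579291 0.35763796] [ 0.73764086 -0.02280907  0.32132266]
```

The brush lies at yaw 88° with its grip at about (0.510,0.176). Machine yaw is about 9° with its origin at (0.497,0.180). The bay centre is about (0.507,-0.118) at yaw -2°, and the lamp head is (0.734,-0.016,0.31) at yaw about 6°. I'll write a move helper and check the lamp plane.

```bash
cat >> h.py <<'E'
from scipy.spatial.transform import Rotation as Ro
def down(yaw,pitch=0):
    # pitch>0: fingers point forward (away along yaw dir)
    c,s=np.cos(np.radians(yaw)),np.sin(np.radians(yaw))
    R=np.array([[c,s,0],[s,-c,0],[0,0,-1]])
    return R
def rel(s,p,R):
    T=np.array(s["tool_rot"]);
    d=T.T@(np.array(p)-s["tcp_pos"])/.05; w=np.degrees(Ro.from_matrix(T.T@R).as_rotvec())
    return np.round(d,3).tolist(),np.round(w,2).tolist()
E
python3 - <<'E'
from h import *;import pickle;from cell import r
d=pickle.load(open("v0.pkl","rb"))
for n in("top","side"):
    c=d[n];P=xyz(c);im=c["image"].astype(int)
    m=(P[...,2]>.274)&(P[...,2]<.345)&(P[...,0]>.7)&(P[...,0]<.742)&(abs(P[...,1]+.015)<.037)
    Q=P[m];A=np.c_[Q[:,1:],np.ones(len(Q))];k=np.linalg.lstsq(A,Q[:,0],rcond=None)[0]
    res=Q[:,0]-A@k;g=abs(res)<.004;k=np.linalg.lstsq(A[g],Q[g,0],rcond=None)[0]
    print(n,m.sum(),g.sum(),k,"yaw",np.degrees(np.arctan(-k[0])),Q[g].mean(0))
s=r.get_state()
print(rel(s,(.51,.176,.25),down(-2.2)))
E
```

```text
top 306 282 [-0.0980519   0.02600265  0.72401028] yaw 5.600059025318543 [ 0.73365573 -0.01453488  0.31613264]
side 270 241 [-0.11869683 -0.00701358  0.73445797] yaw 6.769155990857194 [ 0.73443325 -0.01825397  0.31245244]
([-12.284, -10.788, -0.717], [-0.04, 0.05, -67.64])
```

Call:
{"method": "send_rows", "body": {"series": [[-0.3,-0.3,-0.8,0,0,-3],[-1.0,-0.9,-0.8,0,0,-8],[-1.8,-1.6,-0.8,0,0,-14],[-2.6,-2.3,-0.8,0,0,-20],[-3.4,-3.0,-0.8,0,0,-26],[-4.2,-3.7,-0.8,0,0,-32],[-5.0,-4.4,-0.8,0,0,-38],[-5.8,-5.1,-0.8,0,0,-44],[-6.6,-5.8,-0.8,0,0,-50],[-7.4,-6.5,-0.8,0,0,-55]], "jaw": 0.6, "force": 20}}

```text
time_s: 1.35
tcp_pos: [0.3932, -0.1257, 0.2539]
tool_rot: [[0.967, -0.253, 0.0], [-0.253, -0.967, -0.0], [0.0, 0.0, -1.0]]
wrist_force: [1.3, -0.9, 0.2]
opening: 0.0547
```

```bash
python3 -c "
from h import *;from cell import r
s=r.get_state();print(s['time_s'],s['tcp_pos'],s['opening']);print(rel(s,(.51,.176,.25),down(-2.2)))"
```

```text
1.35 [ 0.39320808 -0.12573338  0.25391171] 0.054672137500959526
([0.731, -6.43, 0.078], [0.0, -0.0, -12.48])
```

Call:
{"method": "send_rows", "body": {"series": [[0.1,-0.8,0,0,0,-3],[0.2,-1.7,0,0,0,-6],[0.3,-2.6,0,0,0,-9],[0.4,-3.5,0,0,0,-12.5],[0.5,-4.3,0,0,0,-12.5],[0.6,-5.1,0,0,0,-12.5],[0.65,-5.8,0,0,0,-12.5],[0.73,-6.3,0,0,0,-12.5],[0.73,-6.43,0,0,0,-12.5],[0.73,-6.43,0,0,0,-12.5]]}}

```text
time_s: 2.6
tcp_pos: [0.5102, 0.1738, 0.2537]
tool_rot: [[0.999, -0.04, -0.001], [-0.04, -0.999, -0.0], [-0.001, 0.0, -1.0]]
wrist_force: [-1.5, -0.5, 0.7]
opening: 0.0545
```

```bash
python3 -c "
from h import *;from cell import r
s=r.get_state();print(s['time_s'],s['tcp_pos'],s['joint_pos'].round(1));print(rel(s,(.51,.176,.134),down(-2.2)))
for n in('top','side'):
    c=r.read_camera(n);cv2.imwrite(f'pics/{n}1.png',c['image'][:,:,::-1])
crop(c,230,130,400,280,4,'pics/s1.png')"
```

```text
2.6 [0.51024692 0.17382186 0.25366801] [12.5 19.1 86.  -0.  74.9 14.8]
([-0.005, -0.044, 2.393], [0.02, 0.04, -0.12])
```

View pics/s1.png

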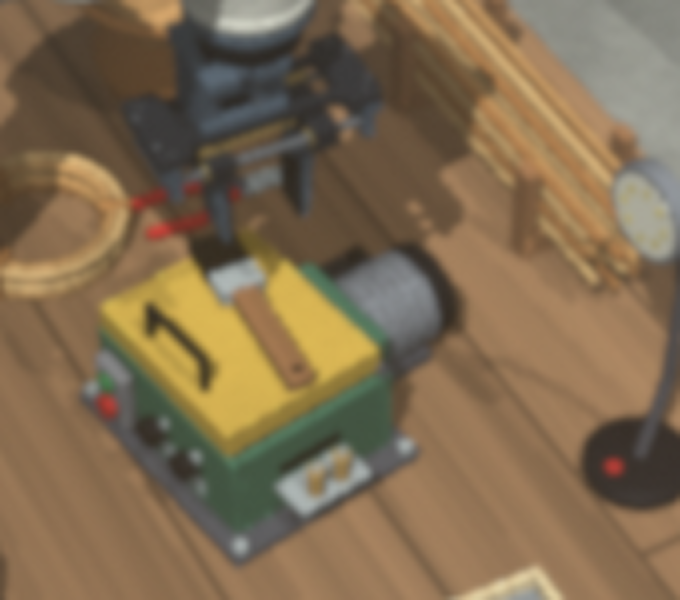

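View pics/top1.png

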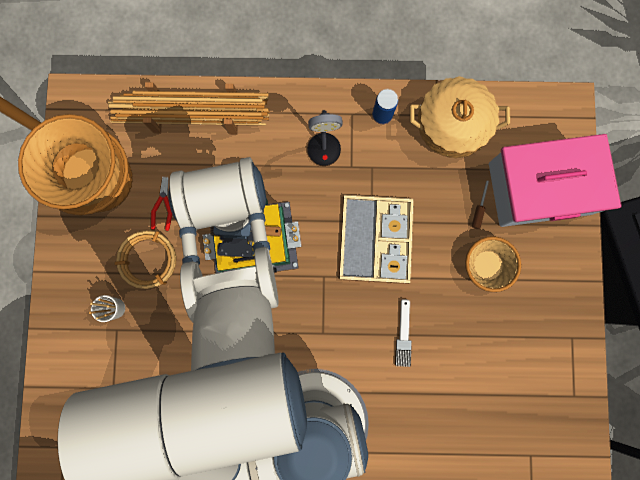

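The side view shows the open jaws above the guard, with the brush still lying across it behind the bow handle, tail hole at about (305,222) in the full image. I'll descend now.

Call:
{"method": "send_rows", "body": {"series": [[0,0,0.5,0,0,0],[0,-0.04,1.2,0,0,0],[0,-0.04,1.8,0,0,0],[0,-0.04,2.2,0,0,0],[0,-0.04,2.36,0,0,0],[0,-0.04,2.36,0,0,0]]}}

```text
time_s: 3.45
tcp_pos: [0.5107, 0.1756, 0.1361]
tool_rot: [[0.999, -0.041, -0.0], [-0.041, -0.999, -0.0], [-0.0, 0.0, -1.0]]
wrist_force: [-0.9, 0.9, 0.3]
opening: 0.0547
```

Call:
{"method": "send_rows", "body": {"series": [[0,0,0,0,0,0],[0,0,0,0,0,0],[0,0,0,0,0,0],[0,0,0,0,0,0]], "jaw": 0, "force": 25}}

```text
time_s: 3.95
tcp_pos: [0.5108, 0.1761, 0.1362]
tool_rot: [[0.999, -0.041, 0.0], [-0.041, -0.999, 0.0], [0.0, -0.0, -1.0]]
wrist_force: [-0.4, -0.0, 4.8]
opening: 0.024
```

Call:
{"method": "send_rows", "body": {"series": [[0,0,-0.2,0,0,0],[0,0,-0.6,0,0,0],[0,0,-1.1,0,0,0],[0,0,-1.6,0,0,0],[0,0,-2.0,0,0,0],[0,0,-2.0,0,0,0]]}}

```text
time_s: 4.7
tcp_pos: [0.5115, 0.1762, 0.2376]
tool_rot: [[0.999, -0.041, 0.003], [-0.041, -0.999, 0.001], [0.003, -0.001, -1.0]]
wrist_force: [-0.5, 0.0, -1.2]
opening: 0.0237
```

```bash
python3 -c "
from h import *;from cell import r
s=r.get_state();print(s['time_s'],s['tcp_pos'],s['opening'],s['wrist_force'])
b=np.array([.5075,-.1177])-.010*np.array([np.cos(np.radians(-2.1)),np.sin(np.radians(-2.1))])
print(rel(s,(*b,.15),down(-92.1)))
c=r.read_camera('side');crop(c,230,110,400,260,4,'pics/s2.png')"
```

```text
4.7 [0.51146483 0.17623256 0.23758974] 0.023707686824663125 [-0.50122642  0.03538903 -1.24314724]
([-0.044, 5.879, 1.747], [-0.17, -0.1, 89.76])
```

View pics/s2.png

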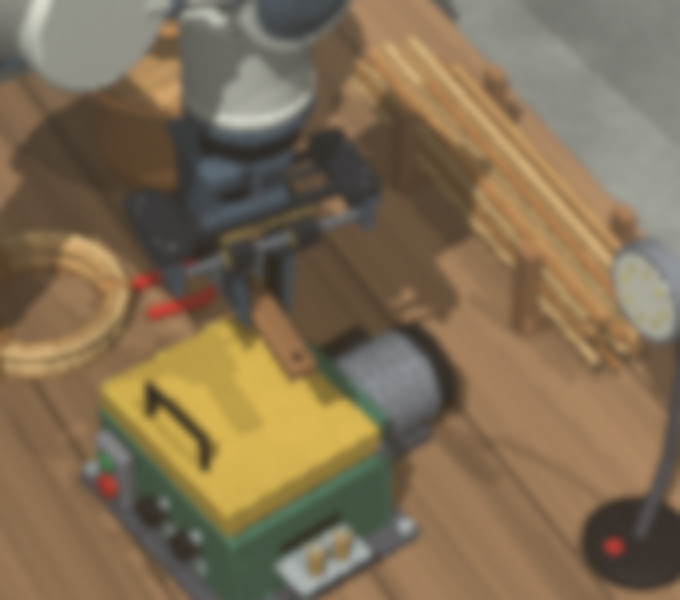

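The brush is lifted and level in the jaws, with its tail at about (304,200) in the full image. Next I carry it to the tray.

Call:
{"method": "send_rows", "body": {"series": [[0,0.3,0,0,0,4],[0,0.8,0,0,0,12],[0,1.5,0,0,0,21],[0,2.2,0,0,0,30],[0,2.9,0,0,0,40],[0,3.6,0,0,0,50],[0,4.3,0,0,0,60],[0,5.0,0,0,0,70],[-0.04,5.6,0.2,0,0,80],[-0.04,5.88,0.6,0,0,87]]}}

```text
time_s: 6.0
tcp_pos: [0.4964, -0.1191, 0.2052]
tool_rot: [[0.005, -1.0, 0.0], [-1.0, -0.005, -0.0], [0.0, -0.0, -1.0]]
wrist_force: [0.9, 0.5, -0.1]
opening: 0.0243
```

```bash
python3 -c "
from h import *;from cell import r
s=r.get_state();print(s['time_s'],s['tcp_pos'],s['opening'],s['wrist_force'])
b=np.array([.5075,-.1177])-.010*np.array([np.cos(np.radians(-2.1)),np.sin(np.radians(-2.1))])
print(rel(s,(*b,.10),down(-92.1)))
"
```

```text
6.0 [ 0.49640268 -0.11910971  0.2051778 ] 0.024285954409841156 [ 0.93030911  0.5025202  -0.13139919]
([-0.036, -0.022, 2.104], [-0.0, -0.01, 2.4])
```

Call:
{"method": "send_rows", "body": {"series": [[-0.03,-0.02,0.3,0,0,2.4],[-0.03,-0.02,0.9,0,0,2.4],[-0.03,-0.02,1.5,0,0,2.4],[-0.03,-0.02,1.9,0,0,2.4],[-0.03,-0.02,2.1,0,0,2.4],[-0.03,-0.02,2.1,0,0,2.4]]}}

```text
time_s: 6.75
tcp_pos: [0.4972, -0.116, 0.1003]
tool_rot: [[-0.03, -1.0, -0.001], [-1.0, 0.03, 0.001], [-0.0, 0.001, -1.0]]
wrist_force: [0.4, -0.1, -0.9]
opening: 0.0237
```

```bash
python3 -c "
from h import *;from cell import r
s=r.get_state();print(s['time_s'],s['tcp_pos'],s['opening'],s['wrist_force'])
b=np.array([.5075,-.1177])-.010*np.array([np.cos(np.radians(-2.1)),np.sin(np.radians(-2.1))])
print(rel(s,(*b,.012),down(-92.1)))
c=r.read_camera('side');crop(c,260,210,430,360,4,'pics/s3.png')
c=r.read_camera('top');crop(c,310,170,440,290,5,'pics/t3.png')
"
```

```text
6.75 [ 0.49720162 -0.11596023  0.10033174] 0.023672731187274726 [ 0.44414401 -0.11099482 -0.86163408]
([0.028, -0.009, 1.767], [0.08, 0.03, 0.36])
```

View pics/s3.png

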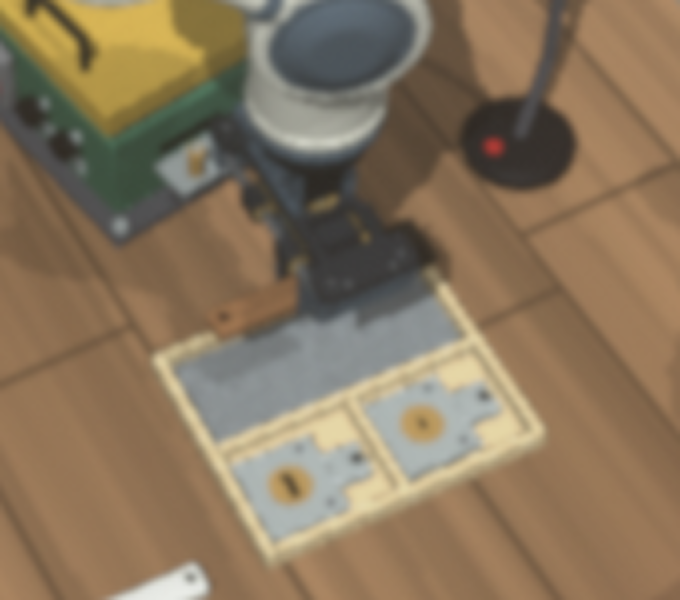

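View pics/t3.png

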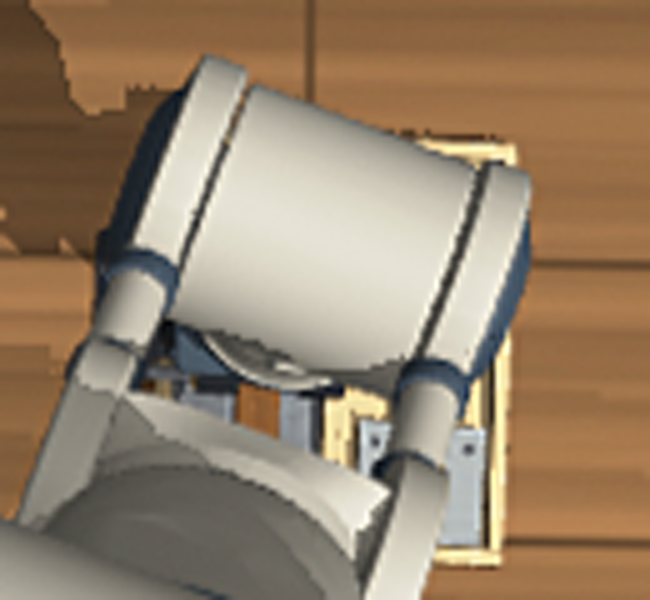

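The brush is held level over the long bay, with its handle towards the robot and tail at about (316,290) in the full side image. I'll lower it in.

Call:
{"method": "send_rows", "body": {"series": [[0.03,0,0.4,0,0,0],[0.03,0,0.8,0,0,0],[0.03,0,1.2,0,0,0],[0.03,0,1.5,0,0,0],[0.03,0,1.65,0,0,0],[0.03,0,1.74,0,0,0],[0.03,0,1.74,0,0,0]]}}

```text
time_s: 7.72
tcp_pos: [0.4978, -0.1177, 0.014]
tool_rot: [[-0.03, -1.0, 0.0], [-1.0, 0.03, -0.0], [0.0, -0.0, -1.0]]
wrist_force: [-0.3, -0.1, -1.6]
opening: 0.0236
```

Call:
{"method": "send_rows", "body": {"series": [[0,0,0.04,0,0,0],[0,0,0.05,0,0,0],[0,0,0.05,0,0,0]]}}

```text
time_s: 8.1
tcp_pos: [0.4977, -0.1177, 0.0115]
tool_rot: [[-0.03, -1.0, 0.0], [-1.0, 0.03, -0.0], [0.0, -0.0, -1.0]]
wrist_force: [-0.9, -0.3, -1.0]
opening: 0.0235
```

Call:
{"method": "send_rows", "body": {"series": [[0,0,0,0,0,0],[0,0,0,0,0,0],[0,0,0,0,0,0],[0,0,0,0,0,0],[0,0,-0.3,0,0,0],[0,0,-1.0,0,0,0],[0,0,-2.0,0,0,0],[0,0,-3.0,0,0,0],[0,0,-4.0,0,0,0],[0,0,-4.4,0,0,0]], "jaw": 0.48}}

```text
time_s: 9.35
tcp_pos: [0.4983, -0.1179, 0.2355]
tool_rot: [[-0.03, -1.0, 0.005], [-1.0, 0.03, -0.002], [0.002, -0.005, -1.0]]
wrist_force: [0.3, -0.1, -0.4]
opening: 0.0435
```

```bash
python3 -c "
from h import *;from cell import r
s=r.get_state();print(s['time_s'],s['tcp_pos'],s['opening'],s['wrist_force'])
for t in (0,45):
  pass
print(rel(s,(.4351,.1695,.26),down(9)))
c=r.read_camera('side');crop(c,260,210,430,360,4,'pics/s4.png')
"
```

```text
9.35 [ 0.49832876 -0.11786465  0.23547473] 0.04354674526889694 [ 0.34340822 -0.08333357 -0.36904948]
([-5.705, 1.436, -0.506], [-0.12, -0.29, -100.74])
```

View pics/s4.png

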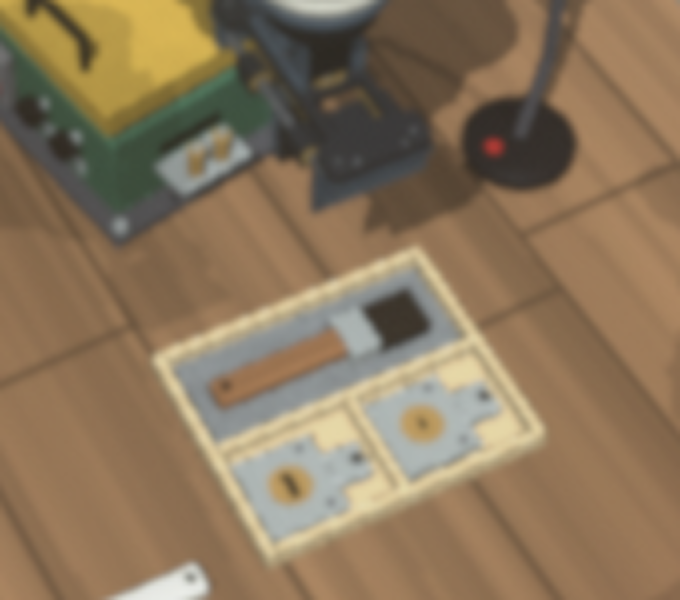

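The brush lies flat in the bay, tail at (316,305) and bristles at (360,290) in the full image. Now for the guard's bow handle.

Call:
{"method": "send_rows", "body": {"series": [[-0.3,0.1,-0.2,0,0,-5],[-0.9,0.2,-0.4,0,0,-14],[-1.6,0.4,-0.5,0,0,-24],[-2.3,0.6,-0.5,0,0,-34],[-3.0,0.8,-0.5,0,0,-44],[-3.7,1.0,-0.5,0,0,-54],[-4.4,1.1,-0.5,0,0,-64],[-5.0,1.3,-0.5,0,0,-74],[-5.5,1.4,-0.5,0,0,-84],[-5.7,1.44,-0.5,0,0,-93]]}}

```text
time_s: 10.65
tcp_pos: [0.4335, 0.1706, 0.2568]
tool_rot: [[1.0, 0.029, -0.0], [0.029, -1.0, 0.0], [-0.0, -0.0, -1.0]]
wrist_force: [-0.4, -0.5, -0.6]
opening: 0.0439
```

```bash
python3 -c "
from h import *;from cell import r
s=r.get_state();print(s['time_s'],s['tcp_pos'],s['opening'],s['joint_pos'])
print(rel(s,(.4351,.1695,.152),down(9)))
c=r.read_camera('side');crop(c,230,130,400,280,4,'pics/s5.png')
"
```

```text
10.65 [0.43350091 0.17055779 0.25676889] 0.04394925670944679 [1.41182984e+01 1.27498674e+01 9.49613402e+01 1.09749972e-02
 7.22910193e+01 1.24697879e+01]
([0.032, 0.022, 2.095], [-0.01, 0.0, -7.35])
```

View pics/s5.png

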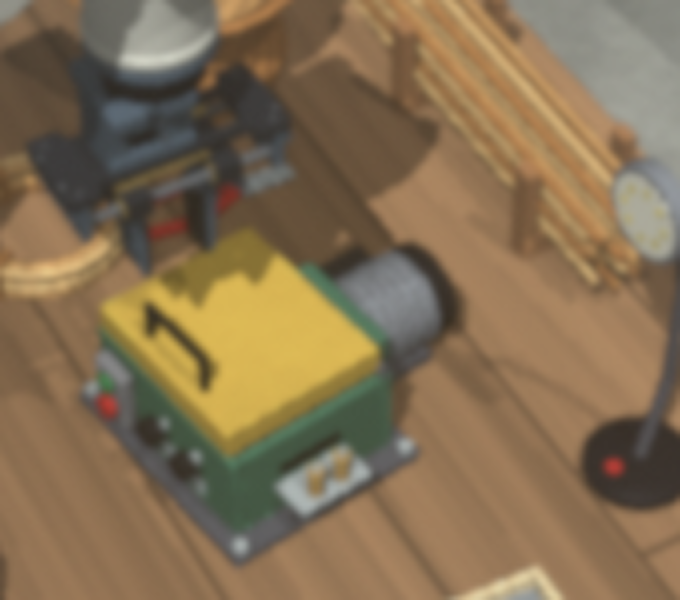

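The jaws are above the bow handle, whose bar runs from (267,209) to (282,220) in the full image. I'll descend and close.

Call:
{"method": "send_rows", "body": {"series": [[0.03,0.02,0.4,0,0,-4],[0.03,0.02,1.0,0,0,-7.3],[0.03,0.02,1.6,0,0,-7.3],[0.03,0.02,1.95,0,0,-7.3],[0.03,0.02,2.1,0,0,-7.3],[0.03,0.02,2.1,0,0,-7.3]]}}

```text
time_s: 11.45
tcp_pos: [0.4358, 0.1683, 0.1516]
tool_rot: [[0.989, 0.148, -0.0], [0.148, -0.989, -0.0], [-0.0, 0.0, -1.0]]
wrist_force: [0.3, -0.6, 0.9]
opening: 0.0438
```

Call:
{"method": "send_rows", "body": {"series": [[0,0,0,0,0,0],[0,0,0,0,0,0],[0,0,0,0,0,0],[0,0,0,0,0,0],[0,0,0,0,0,0]], "jaw": 0, "force": 25}}

```text
time_s: 12.08
tcp_pos: [0.4344, 0.1682, 0.1514]
tool_rot: [[0.989, 0.149, -0.003], [0.149, -0.989, -0.001], [-0.003, 0.0, -1.0]]
wrist_force: [-8.3, -1.7, 9.3]
opening: 0.0083
```

```bash
python3 -c "
from h import *;from cell import r
s=r.get_state();print(s['time_s'],s['tcp_pos'],s['opening'],s['wrist_force'])
c=r.read_camera('side');crop(c,230,130,400,280,4,'pics/s6.png')
# arc rows: tool x = machine x, shift (x, -z)
a0=np.arctan2(.057,-.136);L=np.hypot(.136,.057)
for t in range(0,96,5):
    a=a0-np.radians(t);print(t,np.round([(L*np.cos(a)+.136)/.05,-(L*np.sin(a)-.057)/.05],2))
"
```

```text
12.075 [0.43438817 0.16823736 0.15139533] 0.008337274489854846 [-8.3295536  -1.65767178  9.29297244]
0 [-0.  0.]
5 [ 0.11 -0.23]
10 [ 0.24 -0.46]
15 [ 0.39 -0.67]
20 [ 0.55 -0.86]
25 [ 0.74 -1.04]
30 [ 0.93 -1.21]
35 [ 1.15 -1.35]
40 [ 1.37 -1.48]
45 [ 1.6  -1.59]
50 [ 1.84 -1.68]
55 [ 2.09 -1.74]
60 [ 2.35 -1.79]
65 [ 2.6  -1.81]
70 [ 2.86 -1.81]
75 [ 3.12 -1.78]
80 [ 3.37 -1.74]
85 [ 3.62 -1.67]
90 [ 3.86 -1.58]
95 [ 4.09 -1.47]
```

View pics/s6.png

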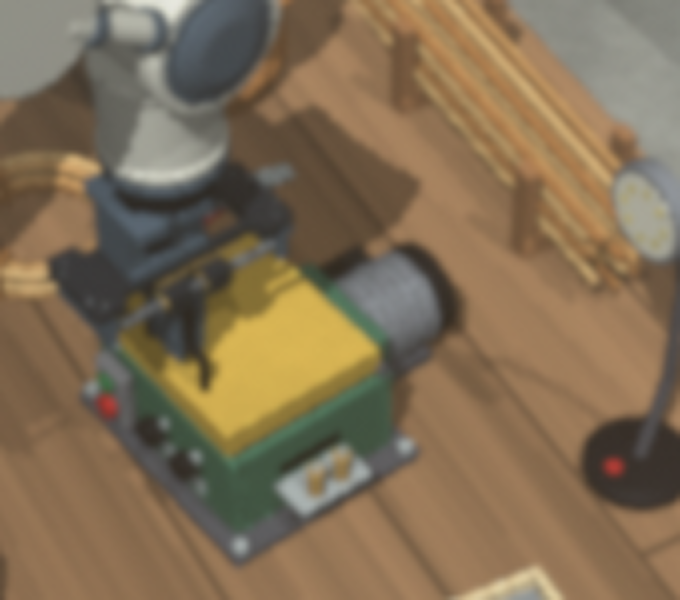

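The jaws hold the bow handle's bar at about (278,210), opening 8 mm. I'll swing along the arc.

Call:
{"method": "send_rows", "body": {"series": [[0.04,0,-0.1,0,0,0],[0.11,0,-0.23,0,0,0],[0.24,0,-0.46,0,0,0],[0.39,0,-0.67,0,0,0],[0.55,0,-0.86,0,0,0],[0.74,0,-1.04,0,0,0],[0.93,0,-1.21,0,0,0],[1.15,0,-1.35,0,0,0],[1.37,0,-1.48,0,0,0],[1.37,0,-1.48,0,0,0]]}}

```text
time_s: 13.38
tcp_pos: [0.5036, 0.179, 0.2271]
tool_rot: [[0.989, 0.149, 0.0], [0.149, -0.989, 0.001], [0.001, -0.001, -1.0]]
wrist_force: [-13.0, 0.0, 26.4]
opening: 0.0087
```

```bash
python3 -c "
from h import *;from cell import r
s=r.get_state();print(s['time_s'],s['tcp_pos'],s['opening'],s['wrist_force'])
c=r.read_camera('side');crop(c,230,130,400,280,4,'pics/s7.png')
"
```

```text
13.375 [0.50359779 0.17903138 0.22714533] 0.00872096856931638 [-1.29561663e+01  6.30456529e-03  2.63879528e+01]
```

View pics/s7.png

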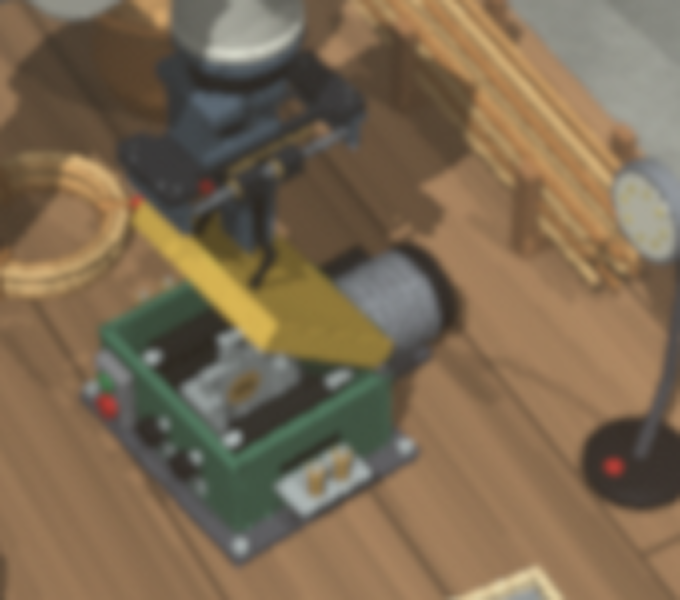

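The guard is about 40° open, with its front edge at (264,181)–(298,214) in the full image, and the steel plate shows in the chamber. The 29 N on the wrist points radially outward, so the path runs about 2 mm inside the arc. I'll correct for that and go on.

Call:
{"method": "send_rows", "body": {"series": [[0.1,0,-0.1,0,0,0],[0.21,0,-0.145,0,0,0],[0.45,0,-0.235,0,0,0],[0.71,0,-0.295,0,0,0],[0.98,0,-0.345,0,0,0],[1.23,0,-0.365,0,0,0],[1.23,0,-0.365,0,0,0]]}}

```text
time_s: 14.3
tcp_pos: [0.5654, 0.1882, 0.2441]
tool_rot: [[0.989, 0.149, 0.001], [0.149, -0.989, 0.001], [0.001, -0.001, -1.0]]
wrist_force: [0.9, 5.1, 2.7]
opening: 0.0084
```

```bash
python3 -c "
from h import *;from cell import r
s=r.get_state();print(s['time_s'],s['tcp_pos'],s['opening'],s['wrist_force'])
c=r.read_camera('side');crop(c,230,130,400,280,4,'pics/s8.png')
"
```

```text
14.3 [0.56544755 0.1882196  0.24405131] 0.008420301997241152 [0.87360421 5.05298788 2.65459956]
```

View pics/s8.png

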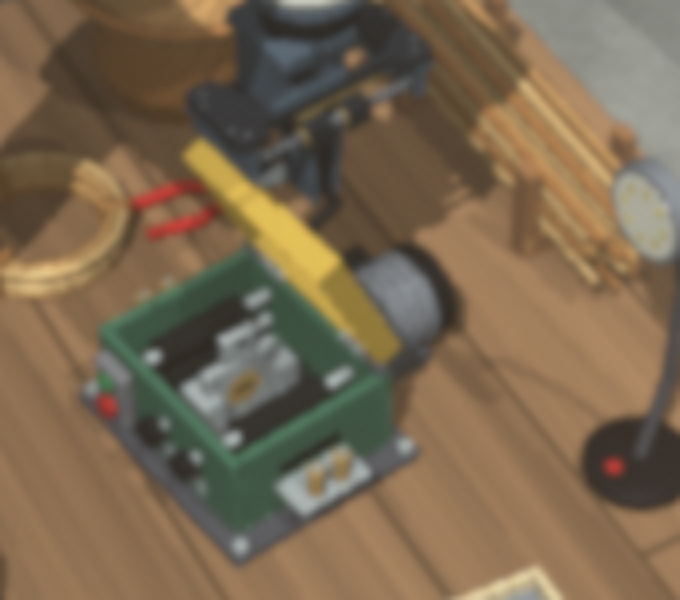

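The forces are low again with the guard at about 65°, its underside at (295,200) facing the camera. I'll continue to about 93°.

Call:
{"method": "send_rows", "body": {"series": [[0.1,0,0,0,0,0],[0.27,0,0,0,0,0],[0.53,0,0.03,0,0,0],[0.78,0,0.07,0,0,0],[1.03,0,0.14,0,0,0],[1.27,0,0.23,0,0,0],[1.4,0,0.29,0,0,0],[1.4,0,0.29,0,0,0]]}}

```text
time_s: 15.35
tcp_pos: [0.6342, 0.1983, 0.2287]
tool_rot: [[0.989, 0.149, 0.0], [0.149, -0.989, 0.0], [0.0, -0.0, -1.0]]
wrist_force: [-0.3, 4.1, -2.0]
opening: 0.0081
```

```bash
python3 -c "
from h import *;from cell import r
s=r.get_state();print(s['time_s'],s['tcp_pos'],s['opening'],s['wrist_force'])
for n in('side','top'):
  c=r.read_camera(n);crop(c,*((230,130,400,280) if n=='side' else (190,130,340,280)),4,f'pics/{n}9.png')
"
```

```text
15.35 [0.63415303 0.19826979 0.22870693] 0.008129379389206635 [-0.25290266  4.08006697 -2.02388444]
```

View pics/side9.png

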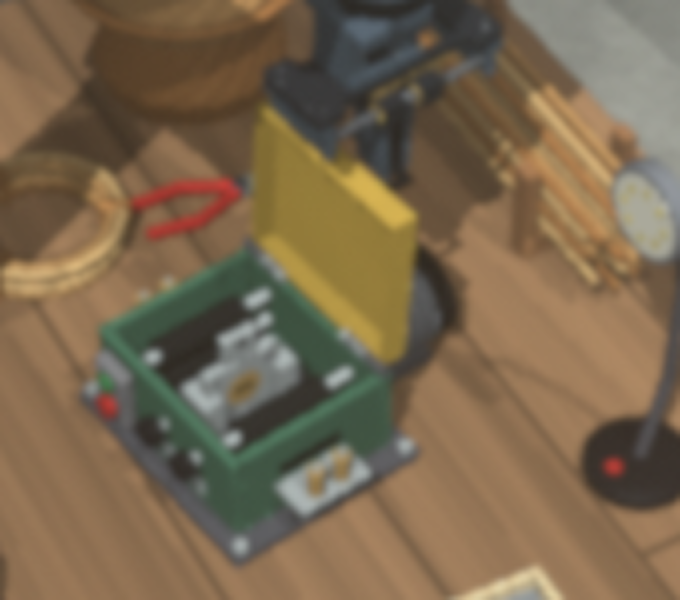

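View pics/top9.png

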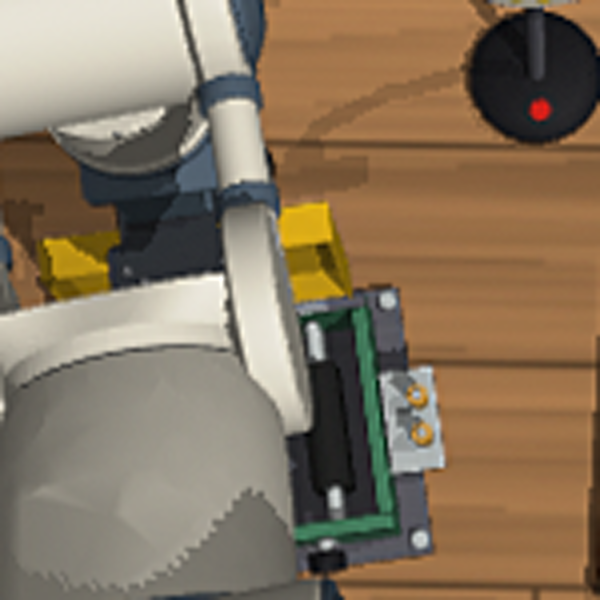

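The guard stands upright with its inner side at (315,180) in the full image. I'll open the jaws slightly and leave upwards.

Call:
{"method": "send_rows", "body": {"series": [[0,0,0,0,0,0],[0,0,0,0,0,0],[0,0,-0.1,0,0,0],[0,0,-0.3,0,0,0],[0,0,-0.8,0,0,0],[0,0,-1.5,0,0,0],[0,0,-2.2,0,0,0],[0,0,-2.6,0,0,0],[0,0,-2.6,0,0,0]], "jaw": 0.24}}

```text
time_s: 16.58
tcp_pos: [0.6342, 0.1983, 0.3614]
tool_rot: [[0.989, 0.149, 0.004], [0.149, -0.989, 0.001], [0.004, -0.0, -1.0]]
wrist_force: [0.2, 0.2, -0.0]
opening: 0.0218
```

```bash
python3 -c "
from h import *;from cell import r
s=r.get_state();print(s['time_s'],s['tcp_pos'],s['opening'],s['wrist_force'])
print(rel(s,(.4924,.1797,.30),down(99)))
for n in('side','top'):
  c=r.read_camera(n);crop(c,*((230,130,400,280) if n=='side' else (190,130,340,280)),4,f'pics/{n}10.png')
"
```

```text
16.575 [0.63424326 0.19833596 0.36141404] 0.02182509063861448 [ 0.15685128  0.15137583 -0.03105812]
([-2.865, -0.053, 1.218], [0.16, -0.18, -90.45])
```

View pics/side10.png

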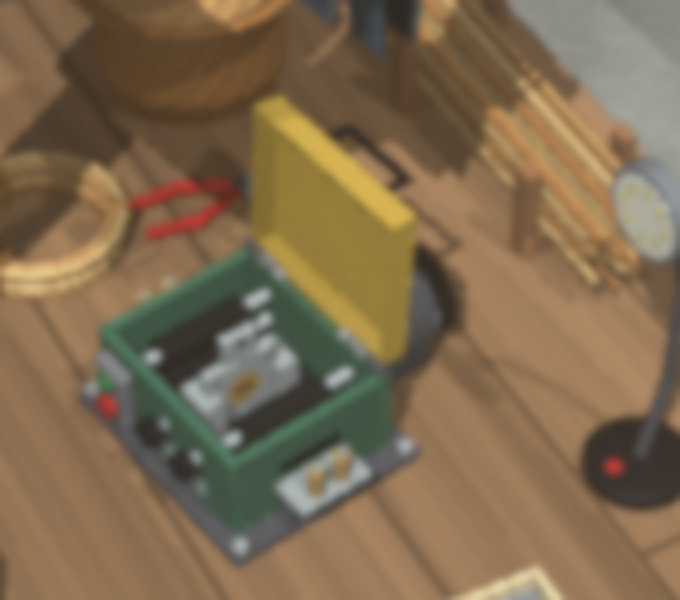

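```bash
python3 -c "
from h import *;from cell import r
c=r.read_camera('side');crop(c,250,180,330,250,10,'pics/s11.png')
y=np.radians(9);Rm=np.array([[np.cos(y),-np.sin(y)],[np.sin(y),np.cos(y)]])
for (x,yy,z) in [(-20,5,124),(10,5,124),(10,-5,124),(-20,-5,124),(-40,-5,95),(30,-5,95),(-80,-95,100),(-80,95,100),(-5,-5,62.5)]:
    w=np.r_[Rm@[x/1000,yy/1000]+[.4973,.1805],z/1000]
    q=np.array(c['attitude']).T@(w-c['origin']);u=q[:2]/q[2]*c['fx']+[c['cx'],c['cy']]
    print((x,yy,z),((u+.5-[250,180])*10-.5).round(0))
"
```

```text
(-20, 5, 124) [347. 346.]
(10, 5, 124) [423. 304.]
(10, -5, 124) [441. 322.]
(-20, -5, 124) [366. 364.]
(-40, -5, 95) [319. 453.]
(30, -5, 95) [493. 354.]
(-80, -95, 100) [382. 672.]
(-80, 95, 100) [ 42. 318.]
(-5, -5, 62.5) [410. 469.]
```

View pics/s11.png

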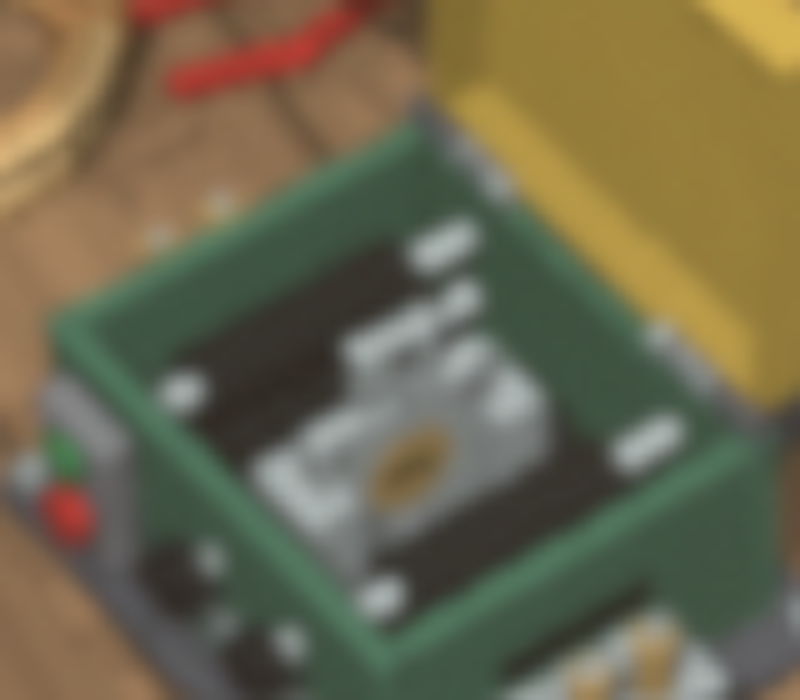

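View pics/top10.png

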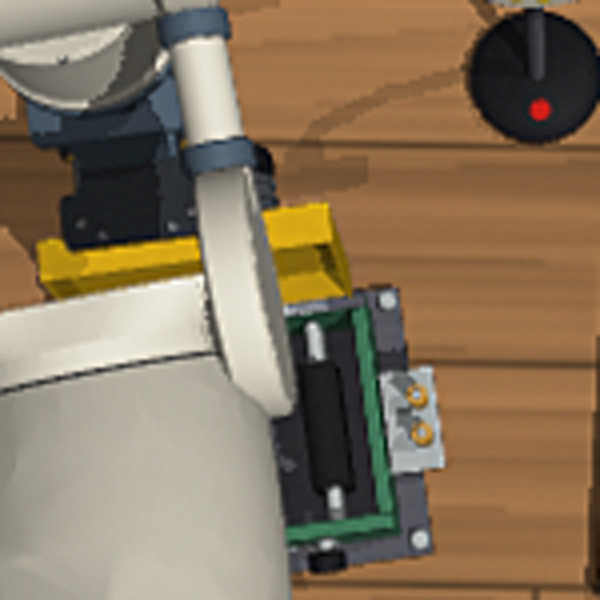

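The side crop shows the tab's top edge from (345,350) to (430,310), which matches the prediction from the machine pose to within half a pixel. I'll move above it.

Call:
{"method": "send_rows", "body": {"series": [[-0.3,0,0,0,0,-5],[-0.8,0,0,0,0,-15],[-1.3,0,0,0,0,-25],[-1.8,0,0,0,0,-35],[-2.3,0,0,0,0,-45],[-2.7,0,0,0,0,-55],[-2.86,-0.05,0,0,0,-65],[-2.86,-0.05,0.3,0,0,-75],[-2.86,-0.05,0.8,0,0,-85],[-2.86,-0.05,1.2,0,0,-90.4]], "jaw": 0.45}}

```text
time_s: 17.98
tcp_pos: [0.4911, 0.1792, 0.2974]
tool_rot: [[-0.16, 0.987, -0.002], [0.987, 0.16, -0.0], [-0.0, -0.002, -1.0]]
wrist_force: [0.5, 0.1, 0.3]
opening: 0.0409
```

```bash
python3 -c "
from h import *;from cell import r
s=r.get_state();print(s['time_s'],s['tcp_pos'],s['opening'],s['joint_pos'])
print(rel(s,(.4924,.1797,.17),down(99)))
print(rel(s,(.4924,.1797,.092),down(99)))
"
```

```text
17.975 [0.49106952 0.17921425 0.29741928] 0.04088772708336762 [ 1.35037937e+01  1.56600039e+01  8.40694708e+01 -1.60505917e-03
  8.03838773e+01 -8.57078175e+01]
([0.006, 0.033, 2.548], [-0.11, 0.01, 0.21])
([0.006, 0.036, 4.108], [-0.11, 0.01, 0.21])
```

Call:
{"method": "send_rows", "body": {"series": [[0,0.03,0.4,0,0,0],[0,0.03,1.0,0,0,0],[0,0.03,1.7,0,0,0],[0,0.03,2.3,0,0,0],[0,0.03,2.5,0,0,0],[0,0.03,2.5,0,0,0]]}}

```text
time_s: 18.73
tcp_pos: [0.493, 0.1796, 0.1739]
tool_rot: [[-0.156, 0.988, -0.001], [0.988, 0.156, -0.0], [-0.0, -0.001, -1.0]]
wrist_force: [0.3, -0.5, -1.0]
opening: 0.0412
```

```bash
python3 -c "
from h import *;from cell import r
s=r.get_state();print(s['time_s'],s['tcp_pos'],s['opening'],s['wrist_force'])
print(rel(s,(.4924,.1797,.092),down(99)))
c=r.read_camera('side');crop(c,240,130,340,240,6,'pics/s12.png')
"
```

```text
18.725 [0.49302265 0.17956181 0.17390549] 0.041234215102703586 [ 0.29627821 -0.52554393 -1.00563225]
([0.005, -0.01, 1.638], [-0.07, 0.01, -0.04])
```

View pics/s12.png

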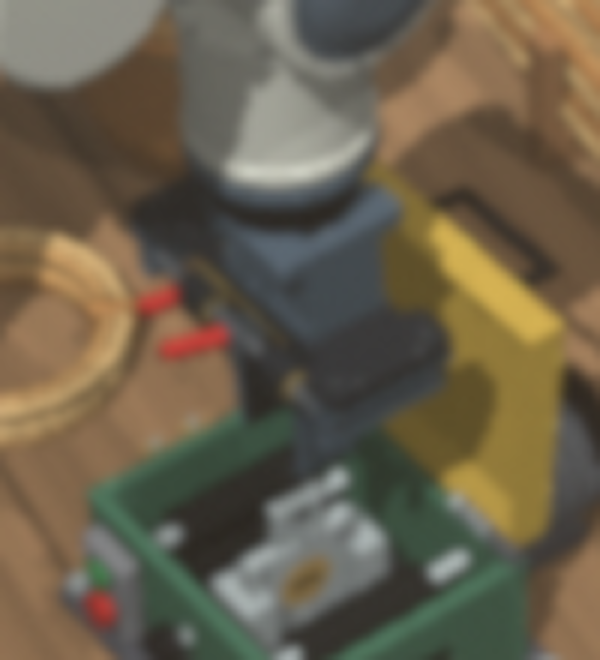

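The fingers straddle the tab from above, tab top at (285–298, 210–218) in the full image, and the gripper clears the guard. I'll descend.

Call:
{"method": "send_rows", "body": {"series": [[0,-0.01,0.3,0,0,0],[0,-0.01,0.7,0,0,0],[0,-0.01,1.1,0,0,0],[0,-0.01,1.4,0,0,0],[0,-0.01,1.57,0,0,0],[0,-0.01,1.6,0,0,0],[0,-0.01,1.6,0,0,0]]}}

```text
time_s: 19.65
tcp_pos: [0.4931, 0.1796, 0.0945]
tool_rot: [[-0.156, 0.988, 0.0], [0.988, 0.156, 0.0], [0.0, 0.001, -1.0]]
wrist_force: [0.2, -0.9, 0.1]
opening: 0.0412
```

Call:
{"method": "send_rows", "body": {"series": [[0,0,0,0,0,0],[0,0,0,0,0,0],[0,0,0,0,0,0],[0,0,0,0,0,0],[0,0,0,0,0,0],[0,0,0,0,0,0]], "jaw": 0, "force": 30}}

```text
time_s: 20.4
tcp_pos: [0.4928, 0.1798, 0.0942]
tool_rot: [[-0.156, 0.988, 0.0], [0.988, 0.156, 0.0], [0.0, 0.0, -1.0]]
wrist_force: [-0.5, 4.8, 2.4]
opening: 0.0099
```

Call:
{"method": "send_rows", "body": {"series": [[0,0,-0.1,0,0,0],[0,0,-0.25,0,0,0],[0,0,-0.4,0,0,0],[0,0,-0.6,0,0,0],[0,0,-0.8,0,0,0],[0,0,-1.1,0,0,0],[0,0,-1.4,0,0,0],[0,0,-1.8,0,0,0],[0,0,-2.2,0,0,0],[0,0,-2.6,0,0,0]], "force": 45}}

```text
time_s: 21.65
tcp_pos: [0.4929, 0.1793, 0.2257]
tool_rot: [[-0.156, 0.988, 0.001], [0.988, 0.156, -0.0], [-0.0, 0.001, -1.0]]
wrist_force: [-0.3, -0.3, -3.1]
opening: 0.0096
```

```bash
python3 -c "
from h import *;from cell import r
s=r.get_state();print(s['time_s'],s['tcp_pos'],s['opening'],s['wrist_force'])
y=np.radians(6.2);h=np.array([.734,-.0162]);p=h-.2*np.array([np.cos(y),np.sin(y)])
print(p,rel(s,(*p,.310+.0475+.003-.0188),down(6.2)))
c=r.read_camera('side');crop(c,230,110,350,240,5,'pics/s13.png')
"
```

```text
21.65 [0.49287458 0.1792946  0.22574456] 0.009582593052084613 [-0.3273951  -0.3432983  -3.08382866]
[ 0.53516981 -0.03779987] ([-4.422, 0.162, -2.317], [0.05, -0.01, 92.75])
```

View pics/s13.png

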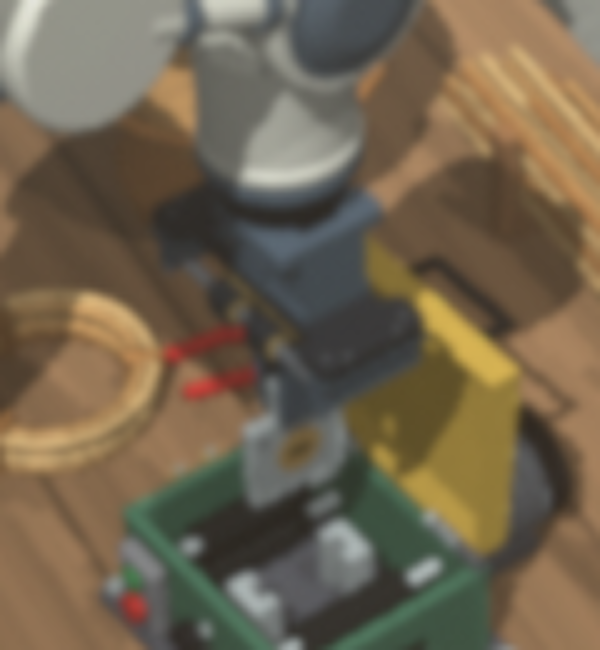

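The plate hangs upright, clear of the holder, with its die at (290,200). I'll raise it to lamp height, then carry and turn it.

Call:
{"method": "send_rows", "body": {"series": [[0,0,-0.3,0,0,0],[0,0,-0.8,0,0,0],[0,0,-1.4,0,0,0],[0,0,-1.9,0,0,0],[-0.2,0,-2.2,0,0,3],[-0.6,0,-2.3,0,0,10],[-1.1,0.05,-2.3,0,0,19],[-1.6,0.05,-2.3,0,0,28],[-2.1,0.1,-2.3,0,0,38],[-2.6,0.1,-2.3,0,0,48]]}}

```text
time_s: 22.95
tcp_pos: [0.5178, 0.0504, 0.3388]
tool_rot: [[0.636, 0.771, -0.001], [0.771, -0.636, -0.0], [-0.001, -0.001, -1.0]]
wrist_force: [-0.1, 0.6, -2.9]
opening: 0.0101
```

```bash
python3 -c "
from h import *;from cell import r
s=r.get_state();print(s['time_s'],s['tcp_pos'],s['opening'],s['joint_pos'])
print(rel(s,(.5352,-.0378,.3417),down(6.2)))
"
```

```text
22.95 [0.51779286 0.05043769 0.33878704] 0.010078206755602902 [-1.00523065e+00  1.37782750e+01  8.02753132e+01 -1.40187171e-02
  8.60134744e+01 -5.14836540e+01]
([-1.14, 1.392, -0.058], [-0.02, 0.07, 44.28])
```

Call:
{"method": "send_rows", "body": {"series": [[-0.25,0.3,0,0,0,9],[-0.5,0.6,0,0,0,18],[-0.75,0.9,-0.03,0,0,27],[-0.95,1.15,-0.06,0,0,36],[-1.1,1.3,-0.06,0,0,42],[-1.14,1.39,-0.06,0,0,44.3],[-1.14,1.39,-0.06,0,0,44.3],[-1.14,1.39,-0.06,0,0,44.3],[-1.14,1.39,-0.06,0,0,44.3]]}}

```text
time_s: 24.08
tcp_pos: [0.536, -0.0358, 0.3422]
tool_rot: [[0.993, 0.117, -0.0], [0.117, -0.993, 0.0], [-0.0, -0.0, -1.0]]
wrist_force: [-0.7, 0.5, -3.4]
opening: 0.0096
```

```bash
python3 -c "
from h import *;from cell import r
s=r.get_state();print(s['time_s'],s['tcp_pos'],s['opening'],s['wrist_force'],s['joint_velocities'].round(2))
print(rel(s,(.5352,-.0378,.3417),down(6.2)))
c=r.read_camera('side');cv2.imwrite('pics/side14.png',c['image'][:,:,::-1]);crop(c,280,130,420,270,5,'pics/s14.png');P=xyz(c)
im=c['image'].astype(int);R,G,B=im[...,0],im[...,1],im[...,2]
m=(R-B>50)&(P[...,2]>.27)&(P[...,2]<.35)&(P[...,0]>.45)&(P[...,0]<.6)&(abs(P[...,1]+.04)<.06)
print(m.sum(),P[m].mean(0) if m.any() else '')
m=(P[...,2]>.285)&(P[...,2]<.335)&(P[...,0]>.5)&(P[...,0]<.57)&(abs(P[...,1]+.04)<.04)
Q=P[m];A=np.c_[Q[:,1:],np.ones(len(Q))];k=np.linalg.lstsq(A,Q[:,0],rcond=None)[0];print(len(Q),k,Q.mean(0),np.ptp(Q,0))
c=r.read_camera('top');cv2.imwrite('pics/top14.png',c['image'][:,:,::-1])
"
```

```text
24.075 [ 0.53596979 -0.03578964  0.34216499] 0.009550874917317105 [-0.73358132  0.48604038 -3.44202392] [-0.04 -0.06 -0.04 -0.1  -0.    0.15]
([-0.02, 0.038, 0.009], [-0.0, 0.01, 0.52])
0 
206 [-0.16095696 -0.01286412  0.53141317] [ 0.53431572 -0.04274593  0.30920962] [0.02046528 0.07454903 0.04942886]
```

View pics/s14.png

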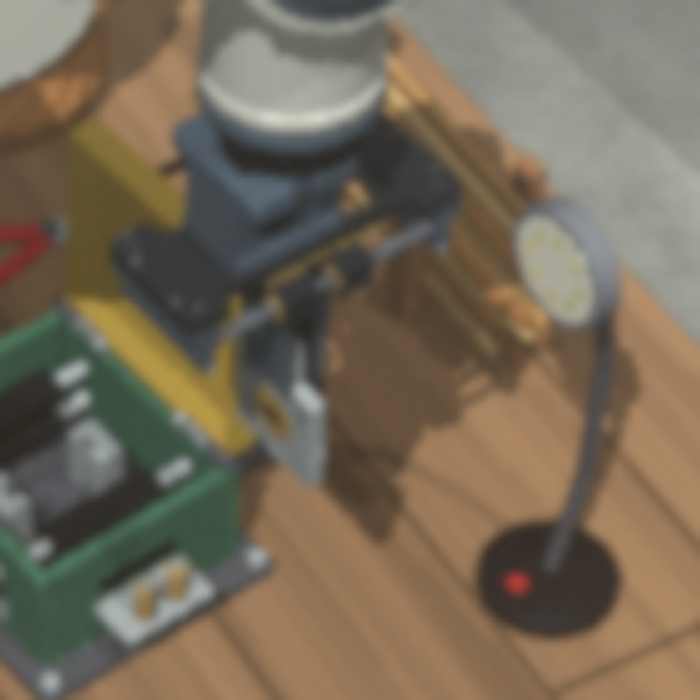

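View pics/top14.png

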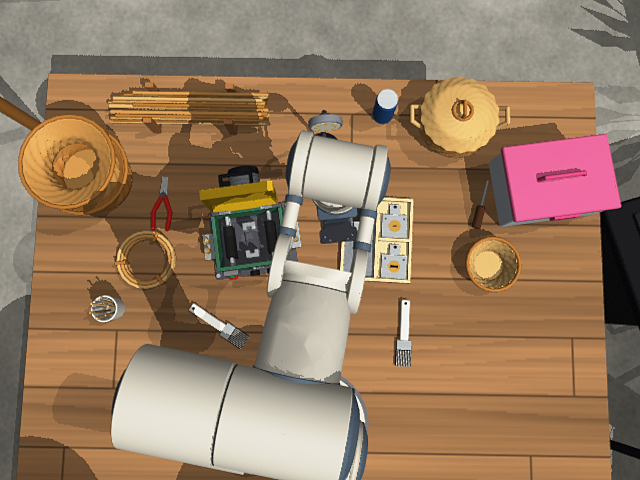

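View pics/side14.png

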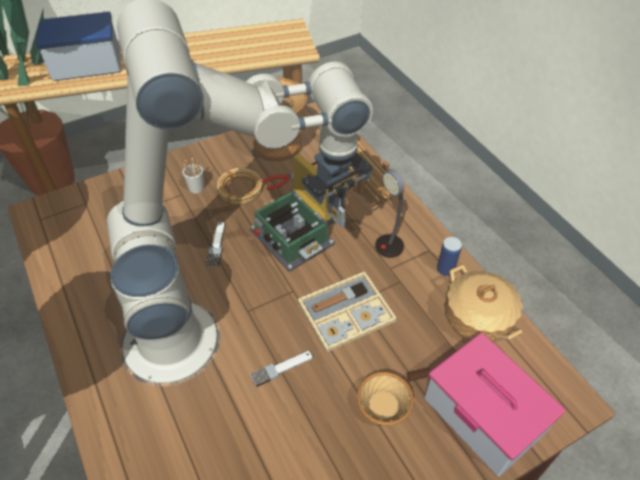

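The plate is upright facing the lamp, die at (334,212) in the side image, with the guard open and the brush in the bay. I'll let it settle with a 2 mm correction and verify the die.

Call:
{"method": "send_rows", "body": {"series": [[-0.01,0.02,0,0,0,0],[-0.02,0.04,0,0,0,0],[-0.02,0.04,0,0,0,0],[-0.02,0.04,0,0,0,0],[-0.02,0.04,0,0,0,0],[-0.02,0.04,0,0,0,0]]}}

```text
time_s: 24.92
tcp_pos: [0.5353, -0.0382, 0.3422]
tool_rot: [[0.993, 0.116, -0.0], [0.116, -0.993, 0.0], [-0.0, -0.0, -1.0]]
wrist_force: [1.0, 0.5, -3.5]
opening: 0.0097
```

```bash
python3 -c "
from h import *;from cell import r
s=r.get_state();print(s['time_s'],s['tcp_pos'],s['opening'],s['wrist_force'],s['joint_velocities'].round(2))
c=r.read_camera('side');print('die',ray(c,334.3,211.9,.31))
print('brush tail',ray(c,316,305,.021),ray(c,366,284,.018))
"
```

```text
24.925 [ 0.53530417 -0.03819961  0.34216223] 0.009703189979216443 [ 1.02143731  0.4630276  -3.48089457] [-0.01 -0.   -0.03 -0.09  0.01  0.04]
die [ 0.53370028 -0.03379008  0.31      ]
brush tail [ 0.43097837 -0.11284514  0.021     ] [ 0.60718199 -0.11789089  0.018     ]
```

```bash
python3 -c "
from cell import r
print(r.close_job())"
```

```text
the job is handed in; nothing more can be done
None
```

I did the whole job in about 25 s of the 72 s allowed and handed it in; the robot gave no verdict.

**What I did**
- **Brush:** I laid it flat in the long bay, bristles to the far end, and let go.
- **Guard:** I swung it up by its bow handle to about 90°, and it stayed up by itself.
- **Plate:** I drew it out by its tab and turned it to face the lamp.

**Last checks**
- **Plate:** it hangs still and upright, gripped at 9.7 mm on the 10 mm tab, with about 3.5 N of weight on the wrist.
- **Die:** in the side image it is at about (0.534, -0.034, 0.31) m, the height assumed for casting the ray. That is about 20 cm in front of the lamp head at (0.734, -0.016, 0.31) m and within a few millimetres of its centre line. The jaws agree with the lamp's measured yaw of 5.6–6.8° to within about 1°.
- **Brush:** it lies inside the bay, though the picture puts the tip about 7–10 mm nearer the far wall than I planned. That is still within the limit.
- **Other things:** the snips, awl, coil, bowl and spare plates look unmoved in the final pictures; I did not measure them.

**What went less well:** while I was swinging the guard, the wrist force rose briefly to about 29 N because my path ran about 2 mm inside the handle's arc. I corrected it and the force dropped to about 6 N or less. A plane fit to the plate's face gave a yaw of about 9° from noisy edge points, against 6.7° from the arm.

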